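# Set out clay pots by size on the row of saucers

### The job

Set out the four clay pots for the sowing class: one upright in the middle of each saucer, in order of size, with the smallest on the saucer next to the green watering can and the largest at the spray bottle's end. Set them down rather than dropping them, and do not tip over a pot or the spray bottle.

Things in the scene. Friction and masses are not known exactly. Their poses are not given: they have to be found in the camera images.
- pot40: the smallest clay pot: empty, terracotta, round, 40 mm across the rim and 40 mm high; the top 18 mm is an upright collar of the full diameter (grip it there), below it the wall tapers to 28 mm across at the foot; walls 4 mm. Stands upright and loose on the table. Origin: centre of the underside, z up.
- pot48: the second smallest clay pot: empty, terracotta, round, 48 mm across the rim and 52 mm high; the top 18 mm is an upright collar of the full diameter (grip it there), below it the wall tapers to 34 mm across at the foot; walls 4 mm. Stands upright and loose on the table. Origin: centre of the underside, z up.
- pot56: the second largest clay pot: empty, terracotta, round, 56 mm across the rim and 64 mm high; the top 18 mm is an upright collar of the full diameter (grip it there), below it the wall tapers to 39 mm across at the foot; walls 4 mm. Stands upright and loose on the table. Origin: centre of the underside, z up.
- pot64: the largest clay pot: empty, terracotta, round, 64 mm across the rim and 76 mm high; the top 18 mm is an upright collar of the full diameter (grip it there), below it the wall tapers to 45 mm across at the foot; walls 4 mm. Stands upright and loose on the table. Origin: centre of the underside, z up.
- saucer1: one of four equal terracotta saucers standing in a row, about 95 mm apart, on a thin wooden board; all fixed. 84 mm across the top, 10 mm high, inside floor 4 mm above its origin and 70 mm across. Origin: centre of the underside, 8 mm above the table. The number says nothing about its place in the row.
- saucer2: one of four equal terracotta saucers standing in a row, about 95 mm apart, on a thin wooden board; all fixed. 84 mm across the top, 10 mm high, inside floor 4 mm above its origin and 70 mm across. Origin: centre of the underside, 8 mm above the table. The number says nothing about its place in the row.
- saucer3: one of four equal terracotta saucers standing in a row, about 95 mm apart, on a thin wooden board; all fixed. 84 mm across the top, 10 mm high, inside floor 4 mm above its origin and 70 mm across. Origin: centre of the underside, 8 mm above the table. The number says nothing about its place in the row.
- saucer4: one of four equal terracotta saucers standing in a row, about 95 mm apart, on a thin wooden board; all fixed. 84 mm across the top, 10 mm high, inside floor 4 mm above its origin and 70 mm across. Origin: centre of the underside, 8 mm above the table. The number says nothing about its place in the row.
- watering_can: green watering can, does not move: body 96 mm across, 118 mm high, with an arched handle up to 168 mm and a spout towards its +x; it stands on the table at one end of the row of saucers (either end), about 150 mm from the nearest saucer's centre. Origin: centre of the underside.
- spray_bottle: clear spray bottle with a white head, 60 mm across, 190 mm high, standing loose at the other end of the row, about 150 mm from the nearest saucer's centre. Origin: centre of the underside, z up.

How it is judged:
By the outcome, as a careful person would: the job done as asked, in the order asked, and still so for the second after the job is handed in, with the robot touching nothing.
It also fails if it takes over 96 s, if anything falls off the work surface, if the arm or the gripper's body presses on something with over 40 N, if the wrist force passes 120 N, or if a joint passes its speed limit or range.

### The arm

A 7-joint arm with a two-finger parallel gripper is mounted at the origin on the work surface. World frame = base frame: x ahead of the robot, y to its left, z up, the work surface at z = 0. Lengths are in m, angles in rad, forces in N, time in s.
With the tool pointing down it reaches from about 0.4 to 0.85 m from the base axis. Payload 4.5 kg.
Tool frame: the origin (TCP) lies midway between the tips of the shut fingers; the grasp point (between the pads) lies r.grip_point_offset behind it (r.grip_point_offset is the distance from the TCP to the grasp point, in m); z points along the fingers, y is the line along which they close (so a half turn about z gives the same grasp; the last joint's range is limited). The gripper opens to 88 mm and grips with 3 to 60 N. Pads are 18 mm wide; open, the fingers measure 123 mm over their backs; the gripper's body (75 mm by 187 mm) begins 45 mm behind the grasp point.
Start: joints at [-1.273, 0.689, -0.195, 1.565, 0.157, 0.902, -0.215], TCP at [0.163, 0.603, 0.218] pointing down, gripper open.
Joint ranges: [-3.01, 3.01], [-0.46, 2.08], [-1.47, 1.51], [0.13, 2.56], [-1, 4.14], [0.04, 2.09], [-2.66, 2.66]. Speed limits (rad/s): [2.57, 2.57, 3.14, 3.14, 3.14, 3.14, 3.14].

### API

Orientations are given as a unit quaternion [x, y, z, w].
In Python, from plant import r gives the robot as it stands.
- The arm moves only by the shell command python3 -m jog 'ROWS' [FORCE]. ROWS is JSON, a list of rows, each an object of numbers: "wx", "wy", "wz": the turn, a rotation vector about the world's x, y, z as a fraction of full scale; "dx", "dy", "dz": the shift along the world's x, y, z as a fraction of full scale; "hand": the closure, from 0 (fully open) to 1 (shut). In form: [{"wx": .., "wy": .., "wz": .., "dx": .., "dy": .., "dz": .., "hand": ..}, ...]. A call has 1 to 5 rows; each row shifts and turns the commanded pose from where the row before left it; what a row does not reach is not made up. Full scale, the value 1, is 0.25 m for a shift and 2 rad for a turn. A row lasts 1/12 s, in which the tool goes at most 41.7 mm and 7.16 degrees, less where a joint would pass 70% of its speed; a pose out of reach is approached as far as the arm can. A call with a number of a shift or a turn outside -1 to 1 is refused whole. A call with a gripper value outside its range is refused whole. The fingers move at their own pace and stop on an object; FORCE is the grip in N (left out, the last holds). Time passes only in rows, so rows that do not move let the fingers close. It gives the time, the measured TCP pose, the force, the opening and the grip force at its end, in the units of the state.
- r.get_state(): the state, without advancing time (a new reading comes with each control period).
- r.snapshot(name): name is "scene" or "top" or "wrist"; returns the picture (480x640x3 uint8, red, green, blue); there is no depth.
- r.camera_info(name): a dict with "mtx" (3x3 intrinsics, pixels), "R" (3x3) and "t" (3): a world point X has camera coordinates R X + t. Camera axes: x right, y down, z forward; pixel columns grow to the right and rows downward; lengths in m; the calibration is good to about 2 mm. A picture is of the moment at which its call begins: read the wrist's pose just before it. camera_info takes no time and is no camera call; for the wrist camera it gives the pose at the moment of the call.
- r.finish_job(): hands the job in; it is judged then, once.
Trained networks look in the newest picture that a camera, given by its name, has taken for a name from the list of things; names that differ only in an ending like _2 or _b are one class to them, and where a whole thing is asked for, a point or a joint stands for the part that bears it (a point fixed in the world has none). Each returns a list of dicts, best first, with "p" (0 to 1); they miss things now and then, are a little off and sometimes report something else, mostly with a low value. They report only what shows in the picture. A call takes as long as a camera call.
- r.search_frame(camera, query): "bbox" ([left, top, right, bottom] in pixels, round what is visible of it).
- r.masks_of(camera, query): "region" (480x640 bool, what is visible of it) and "bbox" ([left, top, right, bottom] in pixels, round what is visible of it).
The state is a dict: "clock": time; "q": joint angles; "qd": joint speeds; "joint_torque": joint torques, N m; "tool_pos": TCP position; "eef_rot": TCP orientation; "contact_force": force on the tool from outside, world axes, zero at the start; "moment": the same for the moment, N m; "opening": opening from 0.0 (shut) to 1.0 (fully open); "finger_force": force on a finger pad.
Only numpy, scipy, OpenCV 4.12 (cv2) and the standard library are available. Lean on these libraries where they do the work, as an engineer would, in place of code of your own. Each camera call takes 0.05 s, during which the arm holds its last target. There are 200 camera calls.

## Working session

There is one attempt and no reset: what is moved stays moved. The work goes in short steps, Python scripts to look and compute and a shell command to move; the robot and the scene stay as the last step left them, time stands still between calls to the robot, and variables do not carry over. Pictures are saved under pics/ and viewed, at most 14 in all, crops included, and the job is handed in when it is done.

```bash
ls; mkdir -p pics; python3 - <<'E'
from plant import r
import cv2
s=r.get_state();print(s['clock'],s['tool_pos'],s['eef_rot'],s['opening'],r.grip_point_offset)
for c in('scene','top'):
    im=r.snapshot(c);cv2.imwrite(f'pics/{c}0.png',im[...,::-1])
    ci=r.camera_info(c);print(c,-ci['R'].T@ci['t'])
    for n in ('pot40','pot48','pot56','pot64','saucer1','watering_can','spray_bottle'):
        print(n,[(round(d['p'],2),[round(float(v)) for v in d['bbox']]) for d in r.search_frame(c,n)])
E
```

```text
pics
0.0 [0.16282864 0.60273162 0.21750293] [ 1.31458080e-01  9.91321300e-01 -9.21380515e-04 -6.08186077e-05] 0.9984372110500684 0.0187
scene [ 1.14176828 -0.36332374  0.94253318]
pot40 [(0.94, [310, 164, 343, 210]), (0.86, [207, 200, 236, 238]), (0.85, [132, 250, 152, 277]), (0.62, [387, 131, 410, 159])]
pot48 [(0.94, [310, 164, 343, 210]), (0.86, [207, 200, 236, 238]), (0.85, [132, 250, 152, 277]), (0.62, [387, 131, 410, 159])]
pot56 [(0.94, [310, 164, 343, 210]), (0.86, [207, 200, 236, 238]), (0.85, [132, 250, 152, 277]), (0.62, [387, 131, 410, 159])]
pot64 [(0.94, [310, 164, 343, 210]), (0.86, [207, 200, 236, 238]), (0.85, [132, 250, 152, 277]), (0.62, [387, 131, 410, 159])]
saucer1 [(0.97, [369, 223, 409, 259]), (0.94, [327, 243, 366, 278]), (0.7, [238, 284, 285, 327]), (0.64, [283, 261, 326, 298])]
watering_can [(0.82, [438, 167, 523, 250])]
spray_bottle [(0.8, [164, 296, 213, 378])]
top [0.4543756  0.02237846 0.93793021]
pot40 [(0.9, [384, 289, 417, 326]), (0.79, [479, 298, 500, 316]), (0.78, [156, 296, 183, 321]), (0.58, [262, 276, 298, 310])]
pot48 [(0.9, [384, 289, 417, 326]), (0.79, [479, 298, 500, 316]), (0.78, [156, 296, 183, 321]), (0.58, [262, 276, 298, 310])]
pot56 [(0.9, [384, 289, 417, 326]), (0.79, [479, 298, 500, 316]), (0.78, [156, 296, 183, 321]), (0.58, [262, 276, 298, 310])]
pot64 [(0.9, [384, 289, 417, 326]), (0.79, [479, 298, 500, 316]), (0.78, [156, 296, 183, 321]), (0.58, [262, 276, 298, 310])]
saucer1 [(0.96, [240, 181, 285, 228]), (0.86, [289, 187, 332, 227]), (0.7, [385, 193, 426, 226]), (0.57, [335, 191, 378, 236])]
watering_can [(0.9, [151, 96, 213, 206]), (0.44, [157, 294, 185, 320])]
spray_bottle [(0.93, [468, 146, 532, 206])]
```

View pics/top0.png

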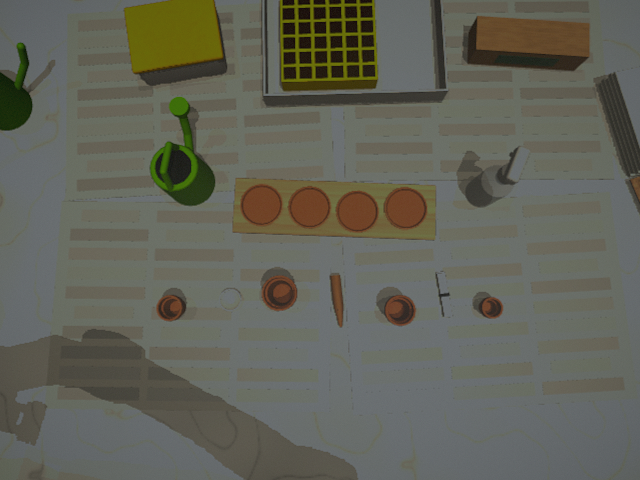

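View pics/scene0.png

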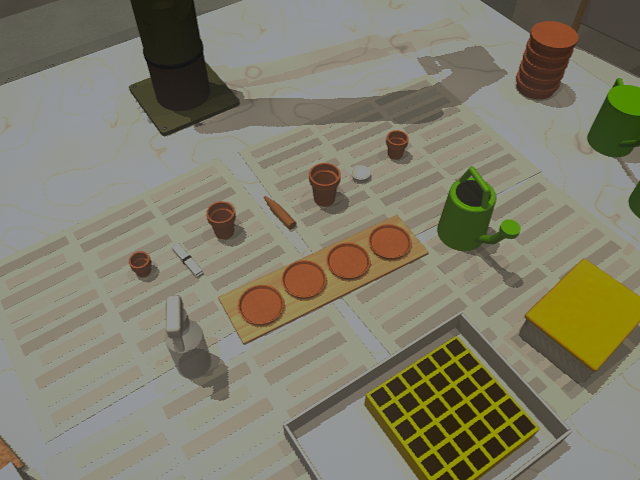

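```bash
cat > h.py <<'E'
from plant import r
import numpy as np, cv2
from scipy.optimize import least_squares
def ray(ci,uv,z):
    R,t=ci['R'],ci['t'];d=R.T@np.linalg.inv(ci['mtx'])@np.array([uv[0],uv[1],1.]);c=-R.T@t
    return c+d*(z-c[2])/d[2]
def proj(ci,P):
    p=(ci['R']@np.asarray(P).T).T+ci['t'];p=p@ci['mtx'].T;return p[:,:2]/p[:,2:]
A=np.linspace(0,2*np.pi,48,endpoint=False)
def rings(x,y,prof): # prof: (radius,z)
    return np.vstack([np.c_[x+a*np.cos(A),y+a*np.sin(A),0*A+z] for a,z in prof])
def potprof(D,H,F,z0=0): return [(D/2,z0+H),(D/2,z0+H-.018),(F/2,z0)]
def fit(ci,reg,prof):
    """centre (x,y) so that the silhouette's bbox and centroid agree with region"""
    ys,xs=np.nonzero(reg)
    m=np.array([xs.mean(),ys.mean()])
    def hullc(p):
        P=proj(ci,rings(p[0],p[1],prof)).astype(np.float32)
        h=cv2.convexHull(P);M=cv2.moments(h);return np.array([M['m10']/M['m00'],M['m01']/M['m00']]),M['m00']
    p0=ray(ci,m,prof[0][1])[:2]
    s=least_squares(lambda p:hullc(p)[0]-m,p0)
    return s.x,hullc(s.x)[1],reg.sum()
POTS={'pot40':(.040,.040,.028),'pot48':(.048,.052,.034),'pot56':(.056,.064,.039),'pot64':(.064,.076,.045)}
SAU=[(.042,.018),(.042,.0179),(.035,.008)]
E
python3 - <<'E'
from h import *
for c in('top','scene'):
    r.snapshot(c);ci=r.camera_info(c)
    for d in r.masks_of(c,'pot40'):
        if d['p']<.3: continue
        b=[(k,)+fit(ci,d['region'],potprof(*v)) for k,v in POTS.items()]
        k=min(b,key=lambda e:abs(e[2]/e[3]-1))
        print(c,'pot',round(d['p'],2),d['bbox'],[(e[0],e[1].round(4),round(e[2]/e[3],2)) for e in b if e[0]==k[0] or abs(e[2]/e[3]-1)<.2])
    for d in r.masks_of(c,'saucer1'):
        if d['p']<.3: continue
        f=fit(ci,d['region'],SAU);print(c,'sau',round(d['p'],2),d['bbox'],f[0].round(4),round(f[1]/f[2],2))
    for n,p in(('watering_can',[(.048,.118),(.048,0)]),('spray_bottle',[(.03,.12),(.03,0)])):
        for d in r.masks_of(c,n)[:1]: print(c,n,fit(ci,d['region'],p)[0].round(3))
E
```

```text
top pot 0.8 [264.7, 274.5, 297.9, 309.8] [('pot64', array([0.4635, 0.1026]), np.float64(0.99))]
top pot 0.65 [478.2, 299.6, 501.7, 317.4] [('pot40', array([ 0.4256, -0.2897]), np.float64(1.04))]
top pot 0.6 [385.1, 291.8, 417.2, 323.5] [('pot56', array([ 0.4263, -0.114 ]), np.float64(1.01))]
top pot 0.57 [155.8, 294.4, 182.0, 325.0] [('pot48', array([0.4425, 0.3084]), np.float64(1.12))]
top sau 0.9 [335.9, 189.9, 378.9, 236.1] [ 0.6177 -0.0477] 1.02
top sau 0.75 [384.4, 187.7, 425.6, 226.9] [ 0.6219 -0.1421] 1.02
top sau 0.69 [242.2, 178.6, 285.8, 226.9] [0.6367 0.1408] 1.04
top sau 0.59 [287.7, 184.6, 334.9, 228.3] [0.6296 0.0459] 1.0
top watering_can [0.706 0.279]
top spray_bottle [ 0.66  -0.304]
scene pot 0.94 [306.4, 164.2, 340.7, 209.8] [('pot64', array([0.4657, 0.1044]), np.float64(1.04))]
scene pot 0.92 [208.2, 201.1, 234.1, 241.6] [('pot56', array([ 0.4297, -0.1135]), np.float64(1.12))]
scene pot 0.74 [128.8, 249.9, 150.9, 276.8] [('pot40', array([ 0.4274, -0.289 ]), np.float64(1.07))]
scene pot 0.72 [386.3, 130.4, 407.6, 162.0] [('pot48', array([0.4457, 0.309 ]), np.float64(1.05))]
scene sau 0.86 [326.9, 240.9, 370.9, 278.9] [0.6334 0.0462] 0.97
scene sau 0.83 [368.2, 223.2, 409.2, 260.3] [0.6405 0.1394] 0.98
scene sau 0.65 [283.6, 259.7, 325.8, 297.8] [ 0.622  -0.0469] 1.01
scene sau 0.6 [239.9, 285.7, 287.1, 326.8] [ 0.6252 -0.1425] 1.07
scene watering_can [0.702 0.285]
scene spray_bottle [ 0.644 -0.292]
```

The top view shows the row of saucers (x px 262–405, y ≈ 207), with the can at the left (+y) end and the spray bottle at the right. The pots from left to right are 48 (171,308), 64 (280,292), 56 (400,309) and 40 (490,307). The scene view agrees. I'll close the fingers along x and start with pot48.

```bash

python3 -m jog '[{"dx":0.094,"dy":-0.098,"wz":-0.0546},{"dx":0.094,"dy":-0.098,"wz":-0.0546},{"dx":0.094,"dy":-0.098,"wz":-0.0546},{"dx":0.094,"dy":-0.098,"wz":-0.0546}]'
python3 -m jog '[{"dx":0.094,"dy":-0.098,"wz":-0.0546},{"dx":0.094,"dy":-0.098,"wz":-0.0546},{"dx":0.094,"dy":-0.098,"wz":-0.0546},{"dx":0.094,"dy":-0.098,"wz":-0.0546}]'
python3 -m jog '[{"dx":0.094,"dy":-0.098,"wz":-0.0546},{"dx":0.094,"dy":-0.098,"wz":-0.0546},{"dx":0.094,"dy":-0.098,"wz":-0.0546},{"dx":0.094,"dy":-0.098,"wz":-0.0546},{}]'
python3 - <<'E'
from h import *
s=r.get_state();print(s['clock'],s['tool_pos'],s['eef_rot'],s['q'])
im=r.snapshot('wrist');ci=r.camera_info('wrist');cv2.imwrite('pics/w0.png',im[...,::-1])
for d in r.masks_of('wrist','pot48'):
    f=fit(ci,d['region'],potprof(*POTS['pot48']));print(d['p'],d['bbox'],f[0].round(4),f[1]/f[2])
E
```

```text
1.3 [0.16293755 0.60342202 0.21833457] [ 1.31493981e-01  9.91316968e-01  4.31628443e-05 -2.38064136e-05] [-1.2731752   0.68912204 -0.19463899  1.56528267  0.15727794  0.90248825
 -0.21506732]invalid input
invalid input
invalid input
```

```bash

python3 -m jog '[{"wx":0,"wy":0,"wz":-0.0546,"dx":0.094,"dy":-0.098,"dz":0,"hand":0},{"wx":0,"wy":0,"wz":-0.0546,"dx":0.094,"dy":-0.098,"dz":0,"hand":0}]'
```

```text
clock: 1.57
tool_pos: [0.2082, 0.5553, 0.2182]
eef_rot: [0.239, 0.971, 0.001, -0.001]
contact_force: [1.4, -0.3, 0.5]
opening: 0.999
finger_force: 0.0
```

```bash

python3 -m jog '[{"wx":0,"wy":0,"wz":-0.0546,"dx":0.094,"dy":-0.098,"dz":0,"hand":0},{"wx":0,"wy":0,"wz":-0.0546,"dx":0.094,"dy":-0.098,"dz":0,"hand":0},{"wx":0,"wy":0,"wz":-0.0546,"dx":0.094,"dy":-0.098,"dz":0,"hand":0},{"wx":0,"wy":0,"wz":-0.0546,"dx":0.094,"dy":-0.098,"dz":0,"hand":0},{"wx":0,"wy":0,"wz":-0.0546,"dx":0.094,"dy":-0.098,"dz":0,"hand":0}]'
python3 -m jog '[{"wx":0,"wy":0,"wz":-0.0546,"dx":0.094,"dy":-0.098,"dz":0,"hand":0},{"wx":0,"wy":0,"wz":-0.0546,"dx":0.094,"dy":-0.098,"dz":0,"hand":0},{"wx":0,"wy":0,"wz":-0.0546,"dx":0.094,"dy":-0.098,"dz":0,"hand":0},{"wx":0,"wy":0,"wz":-0.0546,"dx":0.094,"dy":-0.098,"dz":0,"hand":0},{"wx":0,"wy":0,"wz":-0.0546,"dx":0.094,"dy":-0.098,"dz":0,"hand":0}]'
python3 -m jog '[{"wx":0,"wy":0,"wz":0,"dx":0,"dy":0,"dz":0,"hand":0},{"wx":0,"wy":0,"wz":0,"dx":0,"dy":0,"dz":0,"hand":0}]'
cat > look.py <<'E'
import sys
from h import *
pot=sys.argv[1]
s=r.get_state();print(s['clock'],s['tool_pos'],s['eef_rot'].round(4) if hasattr(s['eef_rot'],'round') else s['eef_rot'])
im=r.snapshot('wrist');ci=r.camera_info('wrist')
if len(sys.argv)>2: cv2.imwrite('pics/'+sys.argv[2],im[...,::-1])
for d in r.masks_of('wrist',pot):
    if d['p']<.3: continue
    f=fit(ci,d['region'],potprof(*POTS[pot]) if pot in POTS else SAU);print(d['p'],d['bbox'],f[0].round(4),f[1]/f[2])
E
python3 look.py pot48 w0.png
```

```text
clock: 1.98
tool_pos: [0.3284, 0.4307, 0.2186]
eef_rot: [0.494, 0.869, 0.0, -0.0]
contact_force: [0.2, 0.0, 0.6]
opening: 1.006
finger_force: 0.0
clock: 2.4
tool_pos: [0.4459, 0.3083, 0.2186]
eef_rot: [0.71, 0.704, 0.0, -0.0]
contact_force: [0.6, -0.3, 0.3]
opening: 1.005
finger_force: 0.0
clock: 2.57
tool_pos: [0.4466, 0.3075, 0.2185]
eef_rot: [0.71, 0.704, 0.0, 0.001]
contact_force: [-0.6, 0.5, -0.1]
opening: 1.0
finger_force: 0.0
2.5667 [0.44656427 0.30746405 0.21848806] [7.098e-01 7.044e-01 1.000e-04 6.000e-04]
0.92 [312.3, 395.3, 377.6, 440.3] [0.4659 0.0906] 0.9084019729413535
0.55 [293.1, 191.4, 348.8, 244.8] [0.4421 0.3109] 1.0492836979896707
```

View pics/w0.png

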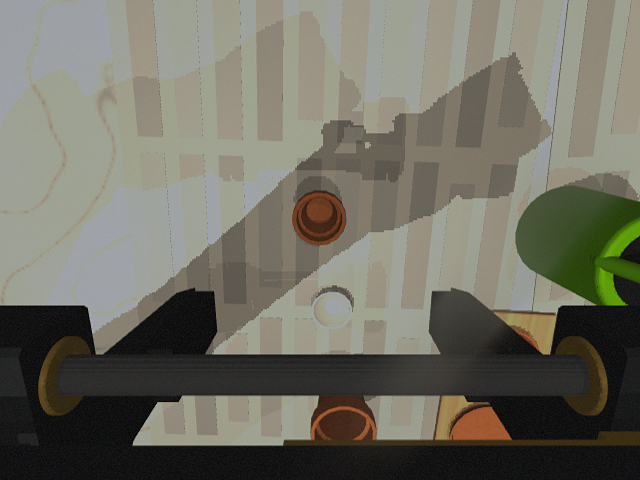

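The wrist view shows pot48 at (320,218), with pot64 below at (345,420). It also gives x≈0.443, y≈0.310. Next I descend and grip.

```bash

python3 -m jog '[{"wx":0,"wy":0,"wz":0,"dx":-0.0104,"dy":0.009,"dz":-0.14,"hand":0},{"wx":0,"wy":0,"wz":0,"dx":0,"dy":0,"dz":-0.15,"hand":0},{"wx":0,"wy":0,"wz":0,"dx":0,"dy":0,"dz":-0.15,"hand":0},{"wx":0,"wy":0,"wz":0,"dx":0,"dy":0,"dz":-0.15,"hand":0},{"wx":0,"wy":0,"wz":0,"dx":0,"dy":0,"dz":-0.12,"hand":0}]'
python3 -m jog '[{"wx":0,"wy":0,"wz":0,"dx":0,"dy":0,"dz":-0.064,"hand":0},{"wx":0,"wy":0,"wz":0,"dx":0,"dy":0,"dz":0,"hand":0.3},{"wx":0,"wy":0,"wz":0,"dx":0,"dy":0,"dz":0,"hand":1},{"wx":0,"wy":0,"wz":0,"dx":0,"dy":0,"dz":0,"hand":1},{"wx":0,"wy":0,"wz":0,"dx":0,"dy":0,"dz":0,"hand":1}]' 12
python3 -m jog '[{"wx":0,"wy":0,"wz":0,"dx":0,"dy":0,"dz":0,"hand":1},{"wx":0,"wy":0,"wz":0,"dx":0,"dy":0,"dz":0,"hand":1},{"wx":0,"wy":0,"wz":0,"dx":0,"dy":0,"dz":0,"hand":1},{"wx":0,"wy":0,"wz":0,"dx":0,"dy":0,"dz":0,"hand":1},{"wx":0,"wy":0,"wz":0,"dx":0,"dy":0,"dz":0,"hand":1}]'
```

```text
clock: 3.08
tool_pos: [0.4401, 0.3134, 0.0385]
eef_rot: [0.707, 0.707, -0.001, -0.001]
contact_force: [0.0, 0.6, -0.3]
opening: 1.001
finger_force: 0.0
clock: 3.5
tool_pos: [0.443, 0.3129, 0.0264]
eef_rot: [0.708, 0.706, 0.002, 0.0]
contact_force: [0.6, -0.4, 0.6]
opening: 0.72
finger_force: 0.0
clock: 3.92
tool_pos: [0.4429, 0.3121, 0.0257]
eef_rot: [0.708, 0.706, 0.001, 0.0]
contact_force: [-0.5, 0.1, 7.0]
opening: 0.527
finger_force: 12.0
```

```bash

python3 -m jog '[{"wx":0,"wy":0,"wz":0,"dx":0,"dy":0,"dz":0.08,"hand":1},{"wx":0,"wy":0,"wz":0,"dx":0,"dy":0,"dz":0.16,"hand":1},{"wx":0,"wy":0,"wz":0,"dx":0,"dy":-0.06,"dz":0.16,"hand":1},{"wx":0,"wy":0,"wz":0,"dx":0.074,"dy":-0.096,"dz":0,"hand":1},{"wx":0,"wy":0,"wz":0,"dx":0.08,"dy":-0.1,"dz":0,"hand":1}]'
python3 -m jog '[{"wx":0,"wy":0,"wz":0,"dx":0.1,"dy":-0.12,"dz":0,"hand":1},{"wx":0,"wy":0,"wz":0,"dx":0.1,"dy":-0.12,"dz":0,"hand":1},{"wx":0,"wy":0,"wz":0,"dx":0.1,"dy":-0.12,"dz":0,"hand":1},{"wx":0,"wy":0,"wz":0,"dx":0.1,"dy":-0.12,"dz":0,"hand":1},{"wx":0,"wy":0,"wz":0,"dx":0.08,"dy":-0.12,"dz":0,"hand":1}]'
python3 -m jog '[{"wx":0,"wy":0,"wz":0,"dx":0.07,"dy":-0.12,"dz":0,"hand":1},{"wx":0,"wy":0,"wz":0,"dx":0.05,"dy":-0.08,"dz":0,"hand":1},{"wx":0,"wy":0,"wz":0,"dx":0,"dy":0,"dz":0,"hand":1},{"wx":0,"wy":0,"wz":0,"dx":0,"dy":0,"dz":0,"hand":1}]'
python3 look.py saucer1 w1.png
```

```text
clock: 4.33
tool_pos: [0.4813, 0.2496, 0.1263]
eef_rot: [0.707, 0.707, 0.002, -0.0]
contact_force: [0.3, -1.1, -1.3]
opening: 0.533
finger_force: 12.0
clock: 4.75
tool_pos: [0.6024, 0.096, 0.1239]
eef_rot: [0.709, 0.706, 0.0, 0.0]
contact_force: [1.0, -0.5, -0.2]
opening: 0.527
finger_force: 12.0
clock: 5.08
tool_pos: [0.6309, 0.0458, 0.1235]
eef_rot: [0.71, 0.705, -0.0, 0.0]
contact_force: [0.0, 1.3, -1.3]
opening: 0.528
finger_force: 12.0
5.0833 [0.63090225 0.04584605 0.12352433] [ 7.096e-01  7.046e-01 -4.000e-04  1.000e-04]
0.64 [260.2, 342.7, 269.9, 354.2] [ 0.5854 -0.0426] 87.01605619594415
0.61 [268.2, 406.7, 365.6, 441.3] [ 0.6238 -0.114 ] 2.7632265420630575
0.61 [270.2, 26.4, 395.2, 159.6] [0.6374 0.1441] 1.0163880901985054
```

View pics/w1.png

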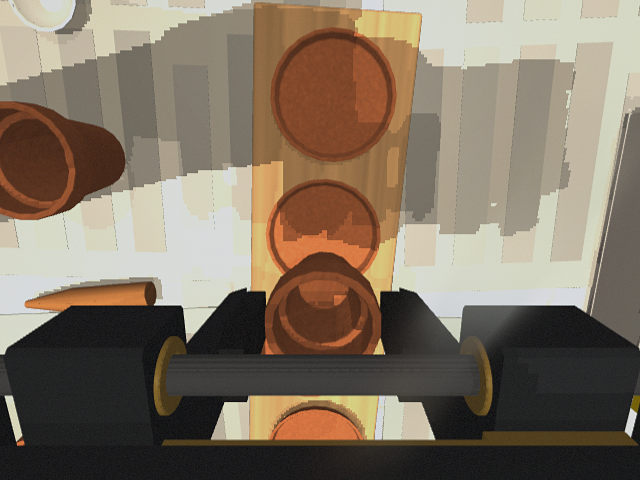

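Pot48 is in the fingers (322,310), above the second saucer (325,232); the first saucer is at (333,95). Next I lower it.

```bash

python3 -m jog '[{"wx":0,"wy":0,"wz":0,"dx":0.002,"dy":0.008,"dz":-0.1,"hand":1},{"wx":0,"wy":0,"wz":0,"dx":0,"dy":0,"dz":-0.12,"hand":1},{"wx":0,"wy":0,"wz":0,"dx":0,"dy":0,"dz":-0.08,"hand":1},{"wx":0,"wy":0,"wz":0,"dx":0,"dy":0,"dz":-0.02,"hand":1},{"wx":0,"wy":0,"wz":0,"dx":0,"dy":0,"dz":0,"hand":1}]'
python3 -m jog '[{"wx":0,"wy":0,"wz":0,"dx":0,"dy":0,"dz":-0.006,"hand":1},{"wx":0,"wy":0,"wz":0,"dx":0,"dy":0,"dz":-0.006,"hand":1},{"wx":0,"wy":0,"wz":0,"dx":0,"dy":0,"dz":-0.004,"hand":1},{"wx":0,"wy":0,"wz":0,"dx":0,"dy":0,"dz":0,"hand":1},{"wx":0,"wy":0,"wz":0,"dx":0,"dy":0,"dz":0,"hand":1}]'
```

```text
clock: 5.6
tool_pos: [0.6294, 0.0519, 0.0424]
eef_rot: [0.707, 0.707, -0.001, -0.002]
contact_force: [-0.2, -0.1, -0.8]
opening: 0.528
finger_force: 12.0
clock: 6.02
tool_pos: [0.6318, 0.05, 0.0406]
eef_rot: [0.708, 0.706, 0.001, 0.0]
contact_force: [0.1, -0.1, 0.7]
opening: 0.529
finger_force: 12.0
```

```bash

for k in 1 2; do :; done
python3 -m jog '[{"wx":0,"wy":0,"wz":0,"dx":0,"dy":0,"dz":-0.004,"hand":1},{"wx":0,"wy":0,"wz":0,"dx":0,"dy":0,"dz":0,"hand":1},{"wx":0,"wy":0,"wz":0,"dx":0,"dy":0,"dz":0,"hand":1}]'
python3 -m jog '[{"wx":0,"wy":0,"wz":0,"dx":0,"dy":0,"dz":-0.004,"hand":1},{"wx":0,"wy":0,"wz":0,"dx":0,"dy":0,"dz":0,"hand":1},{"wx":0,"wy":0,"wz":0,"dx":0,"dy":0,"dz":0,"hand":1}]'
python3 -m jog '[{"wx":0,"wy":0,"wz":0,"dx":0,"dy":0,"dz":-0.004,"hand":1},{"wx":0,"wy":0,"wz":0,"dx":0,"dy":0,"dz":0,"hand":1},{"wx":0,"wy":0,"wz":0,"dx":0,"dy":0,"dz":0,"hand":1}]'
```

```text
clock: 6.27
tool_pos: [0.6314, 0.05, 0.0389]
eef_rot: [0.708, 0.706, 0.0, 0.0]
contact_force: [-0.5, -0.6, -0.5]
opening: 0.526
finger_force: 12.0
clock: 6.52
tool_pos: [0.6315, 0.05, 0.0379]
eef_rot: [0.708, 0.706, 0.0, 0.0]
contact_force: [0.8, -0.1, -0.4]
opening: 0.523
finger_force: 12.0
clock: 6.77
tool_pos: [0.6317, 0.05, 0.0377]
eef_rot: [0.708, 0.706, 0.0, 0.0]
contact_force: [-0.8, -0.1, 6.1]
opening: 0.529
finger_force: 12.0
```

```bash

python3 -m jog '[{"wx":0,"wy":0,"wz":0,"dx":0,"dy":0,"dz":0,"hand":0},{"wx":0,"wy":0,"wz":0,"dx":0,"dy":0,"dz":0,"hand":0},{"wx":0,"wy":0,"wz":0,"dx":0,"dy":0,"dz":0,"hand":0},{"wx":0,"wy":0,"wz":0,"dx":0,"dy":0,"dz":0,"hand":0},{"wx":0,"wy":0,"wz":0,"dx":0,"dy":0,"dz":0,"hand":0}]'
python3 -m jog '[{"wx":0,"wy":0,"wz":0,"dx":0,"dy":0,"dz":0.06,"hand":0},{"wx":0,"wy":0,"wz":0,"dx":0,"dy":0,"dz":0.14,"hand":0},{"wx":0,"wy":0,"wz":0,"dx":0,"dy":0,"dz":0.16,"hand":0},{"wx":0,"wy":0,"wz":0,"dx":0,"dy":0,"dz":0.14,"hand":0},{"wx":0,"wy":0,"wz":0,"dx":-0.1,"dy":0.035,"dz":0,"hand":0}]'
python3 -m jog '[{"wx":0,"wy":0,"wz":0,"dx":-0.14,"dy":0.045,"dz":0,"hand":0},{"wx":0,"wy":0,"wz":0,"dx":-0.14,"dy":0.045,"dz":0,"hand":0},{"wx":0,"wy":0,"wz":0,"dx":-0.14,"dy":0.045,"dz":0,"hand":0},{"wx":0,"wy":0,"wz":0,"dx":-0.1,"dy":0.03,"dz":0,"hand":0},{"wx":0,"wy":0,"wz":0,"dx":-0.048,"dy":0.014,"dz":0,"hand":0}]'
python3 -m jog '[{"wx":0,"wy":0,"wz":0,"dx":0,"dy":0,"dz":0,"hand":0},{"wx":0,"wy":0,"wz":0,"dx":0,"dy":0,"dz":0,"hand":0}]'
python3 - <<'E'
from h import *
for c in('top','scene','wrist'):
    im=r.snapshot(c);ci=r.camera_info(c)
    if c=='scene': cv2.imwrite('pics/s1.png',im[...,::-1])
    for d in r.masks_of(c,'pot40'):
        if d['p']<.3: continue
        b=[(k,)+fit(ci,d['region'],potprof(*v)) for k,v in POTS.items()]
        k=min(b,key=lambda e:abs(e[2]/e[3]-1))
        print(c,round(d['p'],2),d['bbox'],k[0],k[1].round(4),fit(ci,d['region'],potprof(*POTS['pot48'],z0=.012))[0].round(4))
E
```

```text
clock: 7.18
tool_pos: [0.6312, 0.05, 0.0367]
eef_rot: [0.708, 0.706, -0.0, -0.0]
contact_force: [1.1, -0.5, -0.3]
opening: 0.882
finger_force: 0.0
clock: 7.6
tool_pos: [0.6157, 0.0567, 0.1692]
eef_rot: [0.71, 0.704, 0.007, 0.007]
contact_force: [2.1, 0.2, 0.8]
opening: 1.001
finger_force: 0.0
clock: 8.02
tool_pos: [0.4599, 0.1045, 0.1619]
eef_rot: [0.707, 0.707, -0.001, -0.001]
contact_force: [-0.1, -0.7, 0.7]
opening: 0.999
finger_force: 0.0
clock: 8.18
tool_pos: [0.4648, 0.1037, 0.1621]
eef_rot: [0.708, 0.706, 0.0, 0.0]
contact_force: [0.2, 0.4, 0.1]
opening: 1.001
finger_force: 0.0
top 0.94 [297.2, 192.1, 321.2, 215.5] pot48 [0.633  0.0461] [0.6306 0.0458]
top 0.88 [478.4, 298.5, 504.9, 318.9] pot40 [ 0.425  -0.2898] [ 0.4257 -0.2823]
top 0.73 [383.3, 291.4, 416.4, 327.1] pot56 [ 0.4263 -0.1148] [ 0.4262 -0.1149]
top 0.69 [335.6, 191.0, 379.1, 232.0] pot64 [ 0.6089 -0.0424] [ 0.611  -0.0433]
top 0.54 [288.6, 277.8, 296.8, 303.9] pot40 [0.4642 0.0824] [0.4639 0.0808]
scene 0.88 [206.0, 200.8, 231.7, 241.4] pot56 [ 0.4282 -0.1143] [ 0.4314 -0.1154]
scene 0.79 [306.9, 166.7, 340.7, 207.4] pot64 [0.4664 0.1041] [0.464  0.1058]
scene 0.67 [128.4, 248.9, 148.7, 277.0] pot40 [ 0.4264 -0.2891] [ 0.4417 -0.2906]
scene 0.63 [337.9, 237.1, 364.8, 268.7] pot48 [0.6276 0.0523] [0.6344 0.0468]
wrist 0.8 [275.7, 192.8, 365.4, 285.3] pot64 [0.4647 0.1039] [0.4646 0.1009]
wrist 0.79 [496.4, 268.3, 579.2, 342.1] pot48 [0.6355 0.0432] [0.6283 0.0486]
wrist 0.59 [261.4, 415.7, 306.7, 448.7] pot40 [ 0.4289 -0.0891] [ 0.4315 -0.0711]
```

View pics/s1.png

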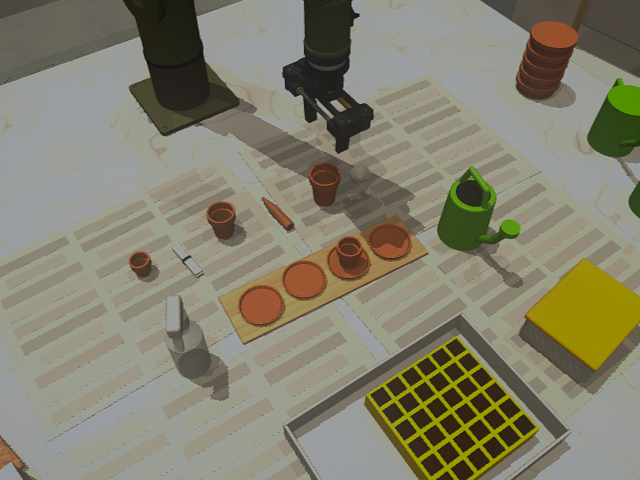

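Pot48 stands upright in the middle of its saucer (349,252), and the gripper is above pot64 (323,185). Now pot64.

```bash

python3 -m jog '[{"wx":0,"wy":0,"wz":0,"dx":0,"dy":0,"dz":-0.1,"hand":0},{"wx":0,"wy":0,"wz":0,"dx":0,"dy":0,"dz":-0.12,"hand":0},{"wx":0,"wy":0,"wz":0,"dx":0,"dy":0,"dz":-0.12,"hand":0},{"wx":0,"wy":0,"wz":0,"dx":0,"dy":0,"dz":-0.108,"hand":0},{"wx":0,"wy":0,"wz":0,"dx":0,"dy":0,"dz":0,"hand":0}]'
python3 -m jog '[{"wx":0,"wy":0,"wz":0,"dx":0,"dy":0,"dz":0,"hand":1},{"wx":0,"wy":0,"wz":0,"dx":0,"dy":0,"dz":0,"hand":1},{"wx":0,"wy":0,"wz":0,"dx":0,"dy":0,"dz":0,"hand":1},{"wx":0,"wy":0,"wz":0,"dx":0,"dy":0,"dz":0,"hand":1},{"wx":0,"wy":0,"wz":0,"dx":0,"dy":0,"dz":0,"hand":1}]' 15
python3 -m jog '[{"wx":0,"wy":0,"wz":0,"dx":0,"dy":0,"dz":0,"hand":1},{"wx":0,"wy":0,"wz":0,"dx":0,"dy":0,"dz":0,"hand":1}]'
```

```text
clock: 8.9
tool_pos: [0.4623, 0.1028, 0.0459]
eef_rot: [0.708, 0.706, -0.003, -0.002]
contact_force: [-0.0, -1.5, -0.0]
opening: 0.995
finger_force: 0.0
clock: 9.32
tool_pos: [0.4653, 0.1038, 0.0513]
eef_rot: [0.708, 0.706, 0.001, 0.001]
contact_force: [-1.4, -0.7, 5.7]
opening: 0.715
finger_force: 15.0
clock: 9.48
tool_pos: [0.4653, 0.1038, 0.0512]
eef_rot: [0.708, 0.706, 0.001, 0.001]
contact_force: [0.1, -1.3, 8.1]
opening: 0.717
finger_force: 15.0
```

```bash

python3 -m jog '[{"wx":0,"wy":0,"wz":0,"dx":0,"dy":0,"dz":0.06,"hand":1},{"wx":0,"wy":0,"wz":0,"dx":0,"dy":0,"dz":0.12,"hand":1},{"wx":0,"wy":0,"wz":0,"dx":0,"dy":0,"dz":0.14,"hand":1},{"wx":0,"wy":0,"wz":0,"dx":0.03,"dy":-0.05,"dz":0.08,"hand":1},{"wx":0,"wy":0,"wz":0,"dx":0.07,"dy":-0.11,"dz":0,"hand":1}]'
python3 -m jog '[{"wx":0,"wy":0,"wz":0,"dx":0.08,"dy":-0.12,"dz":0,"hand":1},{"wx":0,"wy":0,"wz":0,"dx":0.08,"dy":-0.12,"dz":0,"hand":1},{"wx":0,"wy":0,"wz":0,"dx":0.08,"dy":-0.12,"dz":0,"hand":1},{"wx":0,"wy":0,"wz":0,"dx":0.08,"dy":-0.12,"dz":0,"hand":1},{"wx":0,"wy":0,"wz":0,"dx":0.08,"dy":-0.12,"dz":0,"hand":1}]'
python3 -m jog '[{"wx":0,"wy":0,"wz":0,"dx":0.07,"dy":-0.12,"dz":0,"hand":1},{"wx":0,"wy":0,"wz":0,"dx":0.043,"dy":-0.074,"dz":0,"hand":1},{"wx":0,"wy":0,"wz":0,"dx":0.02,"dy":-0.03,"dz":0,"hand":1},{"wx":0,"wy":0,"wz":0,"dx":0,"dy":0,"dz":0,"hand":1},{"wx":0,"wy":0,"wz":0,"dx":0,"dy":0,"dz":0,"hand":1}]'
```

```text
clock: 9.9
tool_pos: [0.49, 0.0677, 0.1541]
eef_rot: [0.706, 0.709, 0.003, 0.0]
contact_force: [2.0, 0.2, -1.4]
opening: 0.716
finger_force: 15.0
clock: 10.32
tool_pos: [0.5897, -0.0882, 0.1504]
eef_rot: [0.708, 0.706, 0.0, 0.0]
contact_force: [0.3, 0.6, -1.0]
opening: 0.716
finger_force: 15.0
clock: 10.73
tool_pos: [0.6218, -0.1409, 0.1497]
eef_rot: [0.708, 0.706, 0.0, -0.001]
contact_force: [0.4, 0.1, -1.7]
opening: 0.714
finger_force: 15.0
```

```bash

python3 -m jog '[{"wx":0,"wy":0,"wz":0,"dx":0.007,"dy":-0.006,"dz":-0.1,"hand":1},{"wx":0,"wy":0,"wz":0,"dx":0,"dy":0,"dz":-0.12,"hand":1},{"wx":0,"wy":0,"wz":0,"dx":0,"dy":0,"dz":-0.08,"hand":1},{"wx":0,"wy":0,"wz":0,"dx":0,"dy":0,"dz":-0.03,"hand":1},{"wx":0,"wy":0,"wz":0,"dx":0,"dy":0,"dz":0,"hand":1}]'
python3 -m jog '[{"wx":0,"wy":0,"wz":0,"dx":0,"dy":0,"dz":0,"hand":1},{"wx":0,"wy":0,"wz":0,"dx":0,"dy":0,"dz":-0.006,"hand":1},{"wx":0,"wy":0,"wz":0,"dx":0,"dy":0,"dz":0,"hand":1},{"wx":0,"wy":0,"wz":0,"dx":0,"dy":0,"dz":0,"hand":1}]'
python3 -m jog '[{"wx":0,"wy":0,"wz":0,"dx":0,"dy":0,"dz":-0.004,"hand":1},{"wx":0,"wy":0,"wz":0,"dx":0,"dy":0,"dz":0,"hand":1},{"wx":0,"wy":0,"wz":0,"dx":0,"dy":0,"dz":0,"hand":1}]'
python3 -m jog '[{"wx":0,"wy":0,"wz":0,"dx":0,"dy":0,"dz":-0.004,"hand":1},{"wx":0,"wy":0,"wz":0,"dx":0,"dy":0,"dz":0,"hand":1},{"wx":0,"wy":0,"wz":0,"dx":0,"dy":0,"dz":0,"hand":1}]'
```

```text
clock: 11.15
tool_pos: [0.6223, -0.141, 0.0656]
eef_rot: [0.707, 0.707, -0.001, -0.003]
contact_force: [-0.7, 0.8, -2.0]
opening: 0.712
finger_force: 15.0
clock: 11.48
tool_pos: [0.6251, -0.144, 0.0671]
eef_rot: [0.708, 0.706, 0.001, 0.001]
contact_force: [0.7, -0.9, -1.4]
opening: 0.71
finger_force: 15.0
clock: 11.73
tool_pos: [0.6244, -0.144, 0.0651]
eef_rot: [0.708, 0.706, 0.0, 0.0]
contact_force: [0.1, 0.2, -2.1]
opening: 0.717
finger_force: 15.0
clock: 11.98
tool_pos: [0.6243, -0.144, 0.0637]
eef_rot: [0.708, 0.706, -0.0, -0.0]
contact_force: [-0.3, 0.8, -0.2]
opening: 0.717
finger_force: 15.0
```

```bash

python3 -m jog '[{"wx":0,"wy":0,"wz":0,"dx":0,"dy":0,"dz":-0.003,"hand":1},{"wx":0,"wy":0,"wz":0,"dx":0,"dy":0,"dz":0,"hand":1},{"wx":0,"wy":0,"wz":0,"dx":0,"dy":0,"dz":0,"hand":1}]'
python3 -m jog '[{"wx":0,"wy":0,"wz":0,"dx":0,"dy":0,"dz":0,"hand":0},{"wx":0,"wy":0,"wz":0,"dx":0,"dy":0,"dz":0,"hand":0},{"wx":0,"wy":0,"wz":0,"dx":0,"dy":0,"dz":0,"hand":0},{"wx":0,"wy":0,"wz":0,"dx":0,"dy":0,"dz":0,"hand":0},{"wx":0,"wy":0,"wz":0,"dx":0,"dy":0,"dz":0,"hand":0}]'
python3 -m jog '[{"wx":0,"wy":0,"wz":0,"dx":0,"dy":0,"dz":0.05,"hand":0},{"wx":0,"wy":0,"wz":0,"dx":0,"dy":0,"dz":0.12,"hand":0},{"wx":0,"wy":0,"wz":0,"dx":0,"dy":0,"dz":0.14,"hand":0},{"wx":0,"wy":0,"wz":0,"dx":0,"dy":0,"dz":0.1,"hand":0},{"wx":0,"wy":0,"wz":0,"dx":-0.1,"dy":0.018,"dz":0,"hand":0}]'
python3 -m jog '[{"wx":0,"wy":0,"wz":0,"dx":-0.14,"dy":0.02,"dz":0,"hand":0},{"wx":0,"wy":0,"wz":0,"dx":-0.14,"dy":0.02,"dz":0,"hand":0},{"wx":0,"wy":0,"wz":0,"dx":-0.14,"dy":0.02,"dz":0,"hand":0},{"wx":0,"wy":0,"wz":0,"dx":-0.14,"dy":0.02,"dz":0,"hand":0},{"wx":0,"wy":0,"wz":0,"dx":-0.08,"dy":0.01,"dz":0,"hand":0}]'
python3 -m jog '[{"wx":0,"wy":0,"wz":0,"dx":-0.048,"dy":0.01,"dz":0,"hand":0},{"wx":0,"wy":0,"wz":0,"dx":0,"dy":0,"dz":0,"hand":0},{"wx":0,"wy":0,"wz":0,"dx":0,"dy":0,"dz":0,"hand":0}]'
cat > see.py <<'E'
import sys
from h import *
for c in('top','scene','wrist'):
    im=r.snapshot(c);ci=r.camera_info(c)
    cv2.imwrite(f'pics/{c}_{sys.argv[1]}.png',im[...,::-1])
    for d in r.masks_of(c,'pot40'):
        if d['p']<.3: continue
        o=[]
        for k,v in POTS.items():
            for z in(0,.012):
                f=fit(ci,d['region'],potprof(*v,z0=z));a=f[1]/f[2]
                if abs(a-1)<.25 and (f[0][0]>.55)==(z>0): o.append((k,f[0].round(4),round(a,2)))
        print(c,round(d['p'],2),[round(x) for x in d['bbox']],*o)
E
python3 see.py a
```

```text
clock: 12.23
tool_pos: [0.6244, -0.1441, 0.0635]
eef_rot: [0.708, 0.706, 0.0, 0.0]
contact_force: [-2.4, -0.6, 3.2]
opening: 0.716
finger_force: 15.0
clock: 12.65
tool_pos: [0.6244, -0.1439, 0.063]
eef_rot: [0.708, 0.706, 0.0, 0.0]
contact_force: [-0.5, 0.2, 0.3]
opening: 1.0
finger_force: 0.0
clock: 13.07
tool_pos: [0.6079, -0.1408, 0.1724]
eef_rot: [0.708, 0.706, 0.005, 0.007]
contact_force: [1.0, 0.9, 0.2]
opening: 0.999
finger_force: 0.0
clock: 13.48
tool_pos: [0.4348, -0.1165, 0.1665]
eef_rot: [0.708, 0.706, -0.001, -0.001]
contact_force: [-1.1, -0.4, -0.2]
opening: 1.002
finger_force: 0.0
clock: 13.73
tool_pos: [0.4282, -0.1146, 0.1664]
eef_rot: [0.708, 0.706, 0.001, 0.001]
contact_force: [0.5, 0.1, -0.1]
opening: 0.995
finger_force: 0.0
top 0.93 [396, 184, 431, 222] ('pot56', array([ 0.6244, -0.1462]), np.float64(0.76)) ('pot64', array([ 0.6224, -0.1441]), np.float64(1.02))
top 0.86 [297, 191, 318, 217] ('pot48', array([0.6306, 0.0466]), np.float64(1.06))
top 0.63 [385, 291, 406, 325] ('pot40', array([ 0.4257, -0.1095]), np.float64(0.77)) ('pot48', array([ 0.4261, -0.1077]), np.float64(1.13))
scene 0.94 [239, 270, 276, 320] ('pot56', array([ 0.6198, -0.1423]), np.float64(0.76)) ('pot64', array([ 0.6245, -0.1442]), np.float64(1.03))
scene 0.9 [130, 252, 150, 275] ('pot40', array([ 0.4293, -0.2884]), np.float64(1.12))
scene 0.76 [340, 237, 363, 269] ('pot48', array([0.6341, 0.0456]), np.float64(1.11))
wrist 0.84 [298, 395, 342, 439]
wrist 0.77 [280, 196, 360, 278] ('pot56', array([ 0.4273, -0.1137]), np.float64(1.03))
wrist 0.66 [522, 230, 638, 303] ('pot56', array([ 0.6229, -0.1401]), np.float64(0.99))
wrist 0.62 [580, 1, 640, 30]
```

```bash

python3 -m jog '[{"wx":0,"wy":0,"wz":0,"dx":-0.002,"dy":0.002,"dz":-0.1,"hand":0},{"wx":0,"wy":0,"wz":0,"dx":0,"dy":0,"dz":-0.14,"hand":0},{"wx":0,"wy":0,"wz":0,"dx":0,"dy":0,"dz":-0.14,"hand":0},{"wx":0,"wy":0,"wz":0,"dx":0,"dy":0,"dz":-0.1,"hand":0},{"wx":0,"wy":0,"wz":0,"dx":0,"dy":0,"dz":-0.034,"hand":0}]'
python3 -m jog '[{"wx":0,"wy":0,"wz":0,"dx":0,"dy":0,"dz":0,"hand":0},{"wx":0,"wy":0,"wz":0,"dx":0,"dy":0,"dz":0,"hand":1},{"wx":0,"wy":0,"wz":0,"dx":0,"dy":0,"dz":0,"hand":1},{"wx":0,"wy":0,"wz":0,"dx":0,"dy":0,"dz":0,"hand":1},{"wx":0,"wy":0,"wz":0,"dx":0,"dy":0,"dz":0,"hand":1}]' 14
python3 -m jog '[{"wx":0,"wy":0,"wz":0,"dx":0,"dy":0,"dz":0,"hand":1},{"wx":0,"wy":0,"wz":0,"dx":0,"dy":0,"dz":0,"hand":1},{"wx":0,"wy":0,"wz":0,"dx":0,"dy":0,"dz":0,"hand":1}]'
```

```text
clock: 14.45
tool_pos: [0.4259, -0.1135, 0.0341]
eef_rot: [0.708, 0.706, -0.001, -0.002]
contact_force: [-0.2, -0.3, -1.0]
opening: 1.001
finger_force: 0.0
clock: 14.87
tool_pos: [0.4277, -0.1142, 0.0383]
eef_rot: [0.708, 0.706, 0.001, 0.001]
contact_force: [-1.4, -0.8, -1.2]
opening: 0.726
finger_force: 0.0
clock: 15.12
tool_pos: [0.4276, -0.1141, 0.0378]
eef_rot: [0.708, 0.706, 0.001, 0.001]
contact_force: [0.6, -0.7, 7.3]
opening: 0.621
finger_force: 14.0
```

```bash

python3 -m jog '[{"wx":0,"wy":0,"wz":0,"dx":0,"dy":0,"dz":0.06,"hand":1},{"wx":0,"wy":0,"wz":0,"dx":0,"dy":0,"dz":0.12,"hand":1},{"wx":0,"wy":0,"wz":0,"dx":0,"dy":0,"dz":0.14,"hand":1},{"wx":0,"wy":0,"wz":0,"dx":0.05,"dy":0.02,"dz":0.08,"hand":1},{"wx":0,"wy":0,"wz":0,"dx":0.1,"dy":0.04,"dz":0,"hand":1}]'
python3 -m jog '[{"wx":0,"wy":0,"wz":0,"dx":0.13,"dy":0.045,"dz":0,"hand":1},{"wx":0,"wy":0,"wz":0,"dx":0.13,"dy":0.045,"dz":0,"hand":1},{"wx":0,"wy":0,"wz":0,"dx":0.13,"dy":0.045,"dz":0,"hand":1},{"wx":0,"wy":0,"wz":0,"dx":0.13,"dy":0.04,"dz":0,"hand":1},{"wx":0,"wy":0,"wz":0,"dx":0.07,"dy":0.02,"dz":0,"hand":1}]'
python3 -m jog '[{"wx":0,"wy":0,"wz":0,"dx":0.03,"dy":0.012,"dz":0,"hand":1},{"wx":0,"wy":0,"wz":0,"dx":0,"dy":0,"dz":0,"hand":1},{"wx":0,"wy":0,"wz":0,"dx":0,"dy":0,"dz":0,"hand":1},{"wx":0,"wy":0,"wz":0,"dx":0,"dy":0,"dz":0,"hand":1}]'
```

```text
clock: 15.53
tool_pos: [0.4629, -0.1009, 0.1408]
eef_rot: [0.71, 0.704, -0.0, 0.001]
contact_force: [0.5, -0.9, -0.9]
opening: 0.619
finger_force: 14.0
clock: 15.95
tool_pos: [0.6155, -0.0476, 0.1373]
eef_rot: [0.707, 0.707, 0.002, 0.001]
contact_force: [1.4, 0.9, -0.8]
opening: 0.615
finger_force: 14.0
clock: 16.28
tool_pos: [0.6171, -0.0484, 0.1368]
eef_rot: [0.709, 0.705, -0.001, -0.001]
contact_force: [0.4, -0.8, -1.3]
opening: 0.617
finger_force: 14.0
```

```bash

python3 -m jog '[{"wx":0,"wy":0,"wz":0,"dx":0.01,"dy":0.002,"dz":-0.1,"hand":1},{"wx":0,"wy":0,"wz":0,"dx":0,"dy":0,"dz":-0.12,"hand":1},{"wx":0,"wy":0,"wz":0,"dx":0,"dy":0,"dz":-0.08,"hand":1},{"wx":0,"wy":0,"wz":0,"dx":0,"dy":0,"dz":-0.03,"hand":1},{"wx":0,"wy":0,"wz":0,"dx":0,"dy":0,"dz":0,"hand":1}]'
python3 -m jog '[{"wx":0,"wy":0,"wz":0,"dx":0,"dy":0,"dz":0,"hand":1},{"wx":0,"wy":0,"wz":0,"dx":0,"dy":0,"dz":-0.006,"hand":1},{"wx":0,"wy":0,"wz":0,"dx":0,"dy":0,"dz":0,"hand":1},{"wx":0,"wy":0,"wz":0,"dx":0,"dy":0,"dz":0,"hand":1}]'
python3 -m jog '[{"wx":0,"wy":0,"wz":0,"dx":0,"dy":0,"dz":-0.004,"hand":1},{"wx":0,"wy":0,"wz":0,"dx":0,"dy":0,"dz":0,"hand":1},{"wx":0,"wy":0,"wz":0,"dx":0,"dy":0,"dz":0,"hand":1}]'
python3 -m jog '[{"wx":0,"wy":0,"wz":0,"dx":0,"dy":0,"dz":-0.004,"hand":1},{"wx":0,"wy":0,"wz":0,"dx":0,"dy":0,"dz":0,"hand":1},{"wx":0,"wy":0,"wz":0,"dx":0,"dy":0,"dz":0,"hand":1}]'
python3 -m jog '[{"wx":0,"wy":0,"wz":0,"dx":0,"dy":0,"dz":-0.003,"hand":1},{"wx":0,"wy":0,"wz":0,"dx":0,"dy":0,"dz":0,"hand":1},{"wx":0,"wy":0,"wz":0,"dx":0,"dy":0,"dz":0,"hand":1}]'
```

```text
clock: 16.7
tool_pos: [0.6192, -0.0475, 0.053]
eef_rot: [0.709, 0.706, -0.002, -0.002]
contact_force: [-0.1, 0.2, -1.0]
opening: 0.622
finger_force: 14.0
clock: 17.03
tool_pos: [0.6226, -0.0468, 0.0543]
eef_rot: [0.708, 0.706, 0.001, 0.001]
contact_force: [-0.8, 0.1, -0.5]
opening: 0.62
finger_force: 14.0
clock: 17.28
tool_pos: [0.6219, -0.0467, 0.0523]
eef_rot: [0.708, 0.706, 0.0, 0.0]
contact_force: [0.1, 0.1, -1.6]
opening: 0.621
finger_force: 14.0
clock: 17.53
tool_pos: [0.6218, -0.0467, 0.051]
eef_rot: [0.708, 0.706, -0.0, -0.0]
contact_force: [0.7, -0.3, -0.2]
opening: 0.616
finger_force: 14.0
clock: 17.78
tool_pos: [0.6218, -0.0467, 0.0503]
eef_rot: [0.708, 0.706, -0.0, -0.0]
contact_force: [0.1, -0.5, -0.8]
opening: 0.622
finger_force: 14.0
```

```bash

python3 -m jog '[{"wx":0,"wy":0,"wz":0,"dx":0,"dy":0,"dz":-0.003,"hand":1},{"wx":0,"wy":0,"wz":0,"dx":0,"dy":0,"dz":-0.002,"hand":1},{"wx":0,"wy":0,"wz":0,"dx":0,"dy":0,"dz":0,"hand":1},{"wx":0,"wy":0,"wz":0,"dx":0,"dy":0,"dz":0,"hand":1}]'
python3 -m jog '[{"wx":0,"wy":0,"wz":0,"dx":0,"dy":0,"dz":0,"hand":0},{"wx":0,"wy":0,"wz":0,"dx":0,"dy":0,"dz":0,"hand":0},{"wx":0,"wy":0,"wz":0,"dx":0,"dy":0,"dz":0,"hand":0},{"wx":0,"wy":0,"wz":0,"dx":0,"dy":0,"dz":0,"hand":0},{"wx":0,"wy":0,"wz":0,"dx":0,"dy":0,"dz":0,"hand":0}]'
python3 -m jog '[{"wx":0,"wy":0,"wz":0,"dx":0,"dy":0,"dz":0.05,"hand":0},{"wx":0,"wy":0,"wz":0,"dx":0,"dy":0,"dz":0.12,"hand":0},{"wx":0,"wy":0,"wz":0,"dx":0,"dy":0,"dz":0.14,"hand":0},{"wx":0,"wy":0,"wz":0,"dx":0,"dy":0,"dz":0.13,"hand":0},{"wx":0,"wy":0,"wz":0,"dx":-0.1,"dy":-0.05,"dz":0,"hand":0}]'
python3 -m jog '[{"wx":0,"wy":0,"wz":0,"dx":-0.11,"dy":-0.1,"dz":0,"hand":0},{"wx":0,"wy":0,"wz":0,"dx":-0.11,"dy":-0.11,"dz":0,"hand":0},{"wx":0,"wy":0,"wz":0,"dx":-0.11,"dy":-0.11,"dz":0,"hand":0},{"wx":0,"wy":0,"wz":0,"dx":-0.11,"dy":-0.11,"dz":0,"hand":0},{"wx":0,"wy":0,"wz":0,"dx":-0.11,"dy":-0.12,"dz":0,"hand":0}]'
python3 -m jog '[{"wx":0,"wy":0,"wz":0,"dx":-0.09,"dy":-0.13,"dz":0,"hand":0},{"wx":0,"wy":0,"wz":0,"dx":-0.03,"dy":-0.13,"dz":0,"hand":0},{"wx":0,"wy":0,"wz":0,"dx":-0.01,"dy":-0.111,"dz":0,"hand":0},{"wx":0,"wy":0,"wz":0,"dx":0,"dy":0,"dz":0,"hand":0},{"wx":0,"wy":0,"wz":0,"dx":0,"dy":0,"dz":0,"hand":0}]'
python3 see.py b; python3 -c "
from plant import r
print(r.get_state()['tool_pos'],r.get_state()['q'])"
```

```text
clock: 18.12
tool_pos: [0.622, -0.0468, 0.0499]
eef_rot: [0.708, 0.706, 0.0, 0.0]
contact_force: [-0.2, 0.1, 5.0]
opening: 0.618
finger_force: 14.0
clock: 18.53
tool_pos: [0.6218, -0.0467, 0.049]
eef_rot: [0.708, 0.706, -0.0, -0.0]
contact_force: [-0.3, -0.6, -0.5]
opening: 0.973
finger_force: 0.0
clock: 18.95
tool_pos: [0.6062, -0.056, 0.1666]
eef_rot: [0.707, 0.707, 0.008, 0.006]
contact_force: [1.9, 0.6, -0.4]
opening: 0.998
finger_force: 0.0
clock: 19.37
tool_pos: [0.4583, -0.1973, 0.1601]
eef_rot: [0.708, 0.706, 0.0, 0.001]
contact_force: [1.0, -0.8, -0.4]
opening: 1.002
finger_force: 0.0
clock: 19.78
tool_pos: [0.4264, -0.2915, 0.1599]
eef_rot: [0.71, 0.704, -0.0, 0.001]
contact_force: [-0.5, 0.8, -0.3]
opening: 1.002
finger_force: 0.0
top 0.67 [397, 181, 429, 218] ('pot56', array([ 0.624 , -0.1466]), np.float64(0.78)) ('pot64', array([ 0.622 , -0.1445]), np.float64(1.05))
top 0.65 [479, 296, 502, 319] ('pot40', array([ 0.4258, -0.2904]), np.float64(1.08))
top 0.56 [298, 190, 321, 215] ('pot48', array([0.6311, 0.046 ]), np.float64(1.02))
top 0.56 [345, 187, 378, 221] ('pot48', 
[... 238 characters left out ...]
2))
scene 0.83 [338, 239, 366, 272] ('pot48', array([0.633 , 0.0469]), np.float64(1.03))
scene 0.83 [288, 247, 319, 291] ('pot56', array([ 0.6234, -0.0472]), np.float64(1.02))
scene 0.67 [240, 290, 287, 327] ('pot40', array([ 0.6507, -0.1516]), np.float64(0.82)) ('pot48', array([ 0.655 , -0.1534]), np.float64(1.23))
scene 0.59 [130, 251, 151, 278] ('pot40', array([ 0.4279, -0.2884]), np.float64(1.19))
wrist 0.81 [299, 204, 345, 261] ('pot40', array([ 0.4268, -0.2893]), np.float64(1.08))
wrist 0.62 [561, 0, 638, 65] ('pot40', array([ 0.6127, -0.1513]), np.float64(1.05))
[ 0.42739417 -0.28806688  0.15923537] [ 0.54124869  0.63483443 -0.05987079  1.95828064  0.0667596   0.55045333
  0.43517009]
```

```bash

python3 -m jog '[{"wx":0,"wy":0,"wz":0,"dx":0,"dy":0,"dz":-0.12,"hand":0},{"wx":0,"wy":0,"wz":0,"dx":0,"dy":0,"dz":-0.14,"hand":0},{"wx":0,"wy":0,"wz":0,"dx":0,"dy":0,"dz":-0.14,"hand":0},{"wx":0,"wy":0,"wz":0,"dx":0,"dy":0,"dz":-0.1,"hand":0},{"wx":0,"wy":0,"wz":0,"dx":0,"dy":0,"dz":-0.05,"hand":0}]'
python3 -m jog '[{"wx":0,"wy":0,"wz":0,"dx":0,"dy":0,"dz":-0.029,"hand":0.2},{"wx":0,"wy":0,"wz":0,"dx":0,"dy":0,"dz":0,"hand":0.3},{"wx":0,"wy":0,"wz":0,"dx":0,"dy":0,"dz":0,"hand":1},{"wx":0,"wy":0,"wz":0,"dx":0,"dy":0,"dz":0,"hand":1},{"wx":0,"wy":0,"wz":0,"dx":0,"dy":0,"dz":0,"hand":1}]' 12
python3 -m jog '[{"wx":0,"wy":0,"wz":0,"dx":0,"dy":0,"dz":0,"hand":1},{"wx":0,"wy":0,"wz":0,"dx":0,"dy":0,"dz":0,"hand":1},{"wx":0,"wy":0,"wz":0,"dx":0,"dy":0,"dz":0,"hand":1},{"wx":0,"wy":0,"wz":0,"dx":0,"dy":0,"dz":0,"hand":1},{"wx":0,"wy":0,"wz":0,"dx":0,"dy":0,"dz":0,"hand":1}]'
```

```text
clock: 20.5
tool_pos: [0.4259, -0.2876, 0.0187]
eef_rot: [0.708, 0.707, -0.0, -0.002]
contact_force: [0.4, -0.6, 0.1]
opening: 0.996
finger_force: 0.0
clock: 20.92
tool_pos: [0.4276, -0.2899, 0.0155]
eef_rot: [0.708, 0.706, 0.0, 0.001]
contact_force: [-0.2, 0.4, 0.6]
opening: 0.647
finger_force: 0.0
clock: 21.33
tool_pos: [0.4271, -0.2897, 0.0148]
eef_rot: [0.708, 0.706, 0.0, 0.0]
contact_force: [-0.5, -0.7, 5.4]
opening: 0.442
finger_force: 12.0
```

```bash

python3 -m jog '[{"wx":0,"wy":0,"wz":0,"dx":0,"dy":0,"dz":0.06,"hand":1},{"wx":0,"wy":0,"wz":0,"dx":0,"dy":0,"dz":0.12,"hand":1},{"wx":0,"wy":0,"wz":0,"dx":0,"dy":0,"dz":0.14,"hand":1},{"wx":0,"wy":0,"wz":0,"dx":0,"dy":0.06,"dz":0.12,"hand":1},{"wx":0,"wy":0,"wz":0,"dx":0.02,"dy":0.12,"dz":0.04,"hand":1}]'
python3 -m jog '[{"wx":0,"wy":0,"wz":0,"dx":0.06,"dy":0.13,"dz":0,"hand":1},{"wx":0,"wy":0,"wz":0,"dx":0.06,"dy":0.13,"dz":0,"hand":1},{"wx":0,"wy":0,"wz":0,"dx":0.06,"dy":0.13,"dz":0,"hand":1},{"wx":0,"wy":0,"wz":0,"dx":0.06,"dy":0.13,"dz":0,"hand":1},{"wx":0,"wy":0,"wz":0,"dx":0.06,"dy":0.13,"dz":0,"hand":1}]'
python3 -m jog '[{"wx":0,"wy":0,"wz":0,"dx":0.08,"dy":0.13,"dz":0,"hand":1},{"wx":0,"wy":0,"wz":0,"dx":0.08,"dy":0.13,"dz":0,"hand":1},{"wx":0,"wy":0,"wz":0,"dx":0.08,"dy":0.13,"dz":0,"hand":1},{"wx":0,"wy":0,"wz":0,"dx":0.08,"dy":0.13,"dz":0,"hand":1},{"wx":0,"wy":0,"wz":0,"dx":0.08,"dy":0.13,"dz":0,"hand":1}]'
python3 -m jog '[{"wx":0,"wy":0,"wz":0,"dx":0.07,"dy":0.12,"dz":0,"hand":1},{"wx":0,"wy":0,"wz":0,"dx":0.05,"dy":0.08,"dz":0,"hand":1},{"wx":0,"wy":0,"wz":0,"dx":0.01,"dy":0.03,"dz":0,"hand":1},{"wx":0,"wy":0,"wz":0,"dx":0,"dy":0,"dz":0,"hand":1},{"wx":0,"wy":0,"wz":0,"dx":0,"dy":0,"dz":0,"hand":1}]'
```

```text
clock: 21.75
tool_pos: [0.4323, -0.2491, 0.1378]
eef_rot: [0.711, 0.703, -0.0, 0.004]
contact_force: [0.9, 0.2, -0.9]
opening: 0.439
finger_force: 12.0
clock: 22.17
tool_pos: [0.507, -0.0802, 0.1343]
eef_rot: [0.708, 0.706, -0.0, -0.0]
contact_force: [0.8, -0.7, -0.4]
opening: 0.435
finger_force: 12.0
clock: 22.58
tool_pos: [0.6071, 0.0824, 0.1341]
eef_rot: [0.708, 0.706, -0.0, -0.0]
contact_force: [-0.1, 0.5, -0.1]
opening: 0.44
finger_force: 12.0
clock: 23.0
tool_pos: [0.6382, 0.1365, 0.1338]
eef_rot: [0.708, 0.706, -0.001, -0.0]
contact_force: [-0.0, -1.3, -0.3]
opening: 0.435
finger_force: 12.0
```

```bash

python3 -m jog '[{"wx":0,"wy":0,"wz":0,"dx":0,"dy":0.014,"dz":-0.1,"hand":1},{"wx":0,"wy":0,"wz":0,"dx":0,"dy":0,"dz":-0.13,"hand":1},{"wx":0,"wy":0,"wz":0,"dx":0,"dy":0,"dz":-0.12,"hand":1},{"wx":0,"wy":0,"wz":0,"dx":0,"dy":0,"dz":-0.05,"hand":1},{"wx":0,"wy":0,"wz":0,"dx":0,"dy":0,"dz":-0.011,"hand":1}]'
python3 -m jog '[{"wx":0,"wy":0,"wz":0,"dx":0,"dy":0,"dz":0,"hand":1},{"wx":0,"wy":0,"wz":0,"dx":0,"dy":0,"dz":0,"hand":1},{"wx":0,"wy":0,"wz":0,"dx":0,"dy":0,"dz":-0.004,"hand":1},{"wx":0,"wy":0,"wz":0,"dx":0,"dy":0,"dz":0,"hand":1}]'
python3 -m jog '[{"wx":0,"wy":0,"wz":0,"dx":0,"dy":0,"dz":-0.004,"hand":1},{"wx":0,"wy":0,"wz":0,"dx":0,"dy":0,"dz":0,"hand":1},{"wx":0,"wy":0,"wz":0,"dx":0,"dy":0,"dz":0,"hand":1}]'
python3 -m jog '[{"wx":0,"wy":0,"wz":0,"dx":0,"dy":0,"dz":-0.004,"hand":1},{"wx":0,"wy":0,"wz":0,"dx":0,"dy":0,"dz":0,"hand":1},{"wx":0,"wy":0,"wz":0,"dx":0,"dy":0,"dz":0,"hand":1}]'
```

```text
clock: 23.42
tool_pos: [0.6365, 0.1383, 0.029]
eef_rot: [0.709, 0.705, -0.003, -0.001]
contact_force: [-0.8, -0.1, 0.2]
opening: 0.437
finger_force: 12.0
clock: 23.75
tool_pos: [0.6404, 0.1416, 0.0322]
eef_rot: [0.708, 0.706, 0.001, 0.001]
contact_force: [-1.1, -0.4, 0.3]
opening: 0.437
finger_force: 12.0
clock: 24.0
tool_pos: [0.6395, 0.1417, 0.03]
eef_rot: [0.708, 0.706, 0.0, 0.0]
contact_force: [0.9, -0.2, -0.3]
opening: 0.44
finger_force: 12.0
clock: 24.25
tool_pos: [0.6392, 0.1415, 0.0285]
eef_rot: [0.708, 0.706, -0.0, -0.0]
contact_force: [-0.1, -0.8, -1.0]
opening: 0.439
finger_force: 12.0
```

Contact is expected at a TCP height of about 0.0268.

```bash

python3 -m jog '[{"wx":0,"wy":0,"wz":0,"dx":0,"dy":0,"dz":-0.004,"hand":1},{"wx":0,"wy":0,"wz":0,"dx":0,"dy":0,"dz":0,"hand":1},{"wx":0,"wy":0,"wz":0,"dx":0,"dy":0,"dz":0,"hand":1}]'
python3 -m jog '[{"wx":0,"wy":0,"wz":0,"dx":0,"dy":0,"dz":-0.003,"hand":1},{"wx":0,"wy":0,"wz":0,"dx":0,"dy":0,"dz":0,"hand":1},{"wx":0,"wy":0,"wz":0,"dx":0,"dy":0,"dz":0,"hand":1}]'
python3 -m jog '[{"wx":0,"wy":0,"wz":0,"dx":0,"dy":0,"dz":-0.002,"hand":1},{"wx":0,"wy":0,"wz":0,"dx":0,"dy":0,"dz":0,"hand":1},{"wx":0,"wy":0,"wz":0,"dx":0,"dy":0,"dz":0,"hand":1}]'
```

```text
clock: 24.5
tool_pos: [0.6393, 0.1415, 0.0275]
eef_rot: [0.708, 0.706, -0.0, -0.0]
contact_force: [0.5, -1.2, -0.3]
opening: 0.442
finger_force: 12.0
clock: 24.75
tool_pos: [0.6394, 0.1415, 0.027]
eef_rot: [0.708, 0.706, 0.0, 0.0]
contact_force: [-0.3, -0.8, 0.9]
opening: 0.44
finger_force: 12.0
clock: 25.0
tool_pos: [0.6395, 0.1416, 0.0269]
eef_rot: [0.708, 0.706, 0.0, 0.0]
contact_force: [-0.7, -0.2, 5.8]
opening: 0.442
finger_force: 12.0
```

Contact made. Release, rise and draw back.

```bash

python3 -m jog '[{"wx":0,"wy":0,"wz":0,"dx":0,"dy":0,"dz":0,"hand":0},{"wx":0,"wy":0,"wz":0,"dx":0,"dy":0,"dz":0,"hand":0},{"wx":0,"wy":0,"wz":0,"dx":0,"dy":0,"dz":0,"hand":0},{"wx":0,"wy":0,"wz":0,"dx":0,"dy":0,"dz":0,"hand":0},{"wx":0,"wy":0,"wz":0,"dx":0,"dy":0,"dz":0,"hand":0}]'
python3 -m jog '[{"wx":0,"wy":0,"wz":0,"dx":0,"dy":0,"dz":0.05,"hand":0},{"wx":0,"wy":0,"wz":0,"dx":0,"dy":0,"dz":0.12,"hand":0},{"wx":0,"wy":0,"wz":0,"dx":0,"dy":0,"dz":0.14,"hand":0},{"wx":0,"wy":0,"wz":0,"dx":0,"dy":0,"dz":0.14,"hand":0},{"wx":0,"wy":0,"wz":0,"dx":-0.1,"dy":0,"dz":0.1,"hand":0}]'
python3 -m jog '[{"wx":0,"wy":0,"wz":0,"dx":-0.14,"dy":0.05,"dz":0,"hand":0},{"wx":0,"wy":0,"wz":0,"dx":-0.14,"dy":0.05,"dz":0,"hand":0},{"wx":0,"wy":0,"wz":0,"dx":-0.14,"dy":0.05,"dz":0,"hand":0},{"wx":0,"wy":0,"wz":0,"dx":-0.1,"dy":0.05,"dz":0,"hand":0},{"wx":0,"wy":0,"wz":0,"dx":-0.05,"dy":0.03,"dz":0,"hand":0}]'
python3 see.py c
```

```text
clock: 25.42
tool_pos: [0.6393, 0.1415, 0.0261]
eef_rot: [0.708, 0.706, -0.0, -0.0]
contact_force: [-0.1, 0.5, -0.1]
opening: 0.792
finger_force: 0.0
clock: 25.83
tool_pos: [0.6199, 0.1412, 0.1681]
eef_rot: [0.709, 0.705, 0.004, 0.003]
contact_force: [1.2, 0.2, 1.3]
opening: 0.997
finger_force: 0.0
clock: 26.25
tool_pos: [0.4677, 0.2005, 0.1648]
eef_rot: [0.707, 0.707, -0.001, -0.001]
contact_force: [-0.2, 0.1, -0.2]
opening: 1.003
finger_force: 0.0
top 0.82 [297, 191, 318, 218] ('pot48', array([0.6304, 0.0458]), np.float64(1.05))
top 0.77 [247, 193, 268, 213] ('pot40', array([0.6372, 0.142 ]), np.float64(1.05))
top 0.72 [398, 181, 432, 219] ('pot56', array([ 0.6241, -0.1464]), np.float64(0.78)) ('pot64', array([ 0.622 , -0.1443]), np.float64(1.05))
top 0.63 [343, 186, 378, 220] ('pot48', array([ 0.6231, -0.0475]), np.float64(0.75)) ('pot56', array([ 0.6208, -0.0466]), np.float64(1.04))
scene 0.68 [339, 237, 364, 267] ('pot48', array([0.6332, 0.0469]), np.float64(1.05))
scene 0.65 [239, 269, 277, 321] ('pot56', array([ 0.6196, -0.1416]), np.float64(0.78)) ('pot64', array([ 0.6242, -0.1435]), np.float64(1.05))
scene 0.64 [291, 247, 321, 289] ('pot48', array([ 0.6177, -0.0437]), np.float64(0.75)) ('pot56', array([ 0.6225, -0.0466]), np.float64(1.06))
scene 0.57 [381, 219, 403, 247] ('pot40', array([0.6405, 0.1422]), np.float64(1.11))
wrist 0.9 [478, 402, 512, 441]
wrist 0.84 [498, 272, 557, 328] ('pot40', array([0.6395, 0.1412]), np.float64(1.04))
```

View pics/scene_c.png

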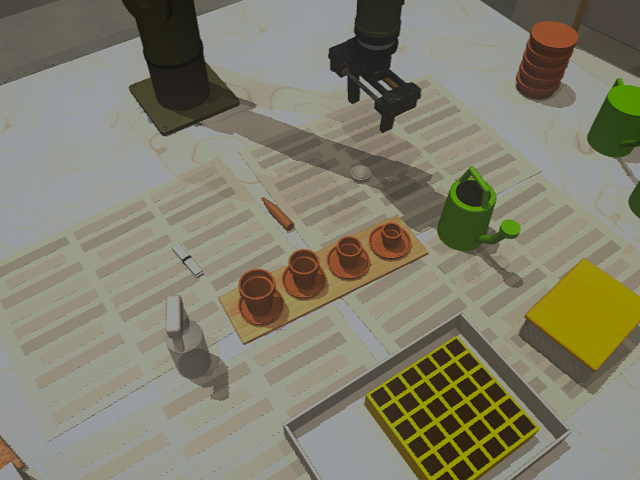

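All four pots stand upright and centred, from pot40 beside the can (392,235) to pot64 beside the spray bottle (258,292). The bottle is still standing and the arm is clear.

```bash
python3 -m jog '[{"wx":0,"wy":0,"wz":0,"dx":0,"dy":0,"dz":0,"hand":0},{"wx":0,"wy":0,"wz":0,"dx":0,"dy":0,"dz":0,"hand":0}]'; python3 -c "
from plant import r
print(r.finish_job())"
```

```text
clock: 26.72
tool_pos: [0.4729, 0.1983, 0.1638]
eef_rot: [0.709, 0.705, 0.0, 0.0]
contact_force: [0.7, -0.7, 0.5]
opening: 0.998
finger_force: 0.0
the job is handed in; nothing more can be done
None
```

The four pots stand upright on their saucers, each within about 2 mm of the middle by the cameras and ordered smallest at the watering can to largest at the spray bottle; the job was handed in at about 27 s (no verdict came back).

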